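# Extend the basting brush and hold it over the grilled rice balls

### The arm

A 7-joint arm with a two-finger parallel gripper is mounted at the origin on the work surface. World frame = base frame: x ahead of the robot, y to its left, z up, the work surface at z = 0. Lengths are in m, angles in rad, forces in N, time in s.
With the tool pointing down it reaches from about 0.4 to 0.85 m from the base axis. Payload 4.5 kg.
Tool frame: the origin (TCP) lies at the very end of the fingers, on their centre line; the grasp point (between the pads) lies 19 mm behind it; z points along the fingers, y is the line along which they close (so a half turn about z gives the same grasp; the last joint's range is limited). The gripper opens to 88 mm and grips with 3 to 60 N. Pads are 18 mm wide; open, the fingers measure 123 mm over their backs; the gripper's body (75 mm by 187 mm) begins 45 mm behind the grasp point.
Start: joints at [-1.297, 0.689, -0.195, 1.565, 0.157, 0.902, -0.215], TCP at [0.148, 0.607, 0.239] pointing down, gripper open.
Joint ranges: [-3.01, 3.01], [-0.46, 2.08], [-1.47, 1.51], [0.13, 2.56], [-1, 4.14], [0.04, 2.09], [-2.66, 2.66]. Speed limits (rad/s): [2.57, 2.57, 3.14, 3.14, 3.14, 3.14, 3.14].

### API

Orientations are given as a unit quaternion [x, y, z, w].
In Python, from plant import r gives the robot as it stands. The module is installed in compiled form; this text tells all that it offers.
- The arm moves only by the tool step_arm, never from a script. Its argument "increments" is a list of rows, each a list of 2 entries, a list of its own where there are three numbers: the shift along the world's x, y, z in cm, then the turn, a rotation vector about the world's x, y, z in degrees. A call has exactly 10 rows; each row shifts and turns the commanded pose from where the row before left it; what a row does not reach is not made up. A row lasts 1/10 s, in which the tool goes at most 50 mm and 8.59 degrees, less where a joint would pass 70% of its speed; a pose out of reach is approached as far as the arm can. A call is refused whole if a number of a shift passes 5 or a number of a turn 8.59, either way. A call with a gripper value outside its range is refused whole. "fingers" is the opening, from 0 (shut) to 1 (fully open), set as the call begins (left out, the last holds). The fingers move at their own pace and stop on an object; "grip_force" is the grip in N (left out, the last holds). Time passes only in rows, so rows that do not move let the fingers close, or fill a call up. It gives the time, the measured TCP pose, the force, the opening and the grip force at its end, in the units of the state.
- r.get_state(): the state, without advancing time (a new reading comes with each control period).
- r.snapshot(name): name is "scene" or "top"; returns (picture, depth): 400x640x3 uint8, red, green, blue; 400x640 float32, m along the optical axis (not along the pixel's ray), 0 where there is no reading.
- r.calibration(name): a dict with "fov_y" (degrees; the focal length in pixels is half the picture's height over the tangent of half this angle, whatever the lens; pixels are square), "cx", "cy" (the principal point, pixels), "R" (3x3) and "t" (3): a world point X has camera coordinates R X + t. Camera axes: x right, y down, z forward; pixel columns grow to the right and rows downward; lengths in m; the calibration is good to about 2 mm. A picture is of the moment at which its call begins. calibration takes no time and is no camera call.
- r.finish_job(): hands the job in; it is judged then, once.
The state is a dict: "clock": time; "q": joint angles; "qd": joint speeds; "joint_torque": joint torques, N m; "tool_pos": TCP position; "eef_rot": TCP orientation; "contact_force": force on the tool from outside, world axes, zero at the start; "moment": the same for the moment, N m; "opening": opening from 0.0 (shut) to 1.0 (fully open); "finger_force": force on a finger pad.
Only numpy, scipy, OpenCV 4.12 (cv2) and the standard library are available. Lean on these libraries where they do the work, as an engineer would, in place of code of your own. Each camera call takes 0.05 s, during which the arm holds its last target. There are 200 camera calls.

### The job

Take the telescopic basting brush standing in the sauce pot by its handle, press in the release button on the side of the handle and pull the handle up past the first stop to the second one, where it is fully extended. Lift the extended brush straight out of the pot and hold it hanging upright over the middle of the iron plate, bristles a few centimetres above the rice balls without touching them, ready to baste; do not knock over or push about the pot or the tableware. Finish while still holding the brush there: do not put it down or let go.

Things in the scene. Friction and masses are not known exactly. Their poses are not given: they have to be found in the camera images.
- brush: Lower half of the brush, loose, 0.24 kg. Origin at the centre of the bristle tips, z up the shaft, +x to the button's side. Bristles 26 mm across, plug 40 mm across at z 44 to 52, steel drip guard 64 mm across at z 52 to 56, 10 mm square shaft to z 155 with three notches 32 mm apart on -x. It stands with the guard on the pot's rim, bristles hidden inside, button side within 1 rad of world +x.
- handle_grip (a point): On the axis of the wooden handle (0.08 kg) at button height, axes as the brush; moves with the handle. In the brush frame at (0, 0, 166 mm) with the handle home, at z 230 mm at the second stop. The handle is an upright bar 23 mm thick along x, 26 mm wide along y, its top 26 mm above this point, its bottom 100 mm below.
- button_cap (a point): Centre of the outer face of the round steel button, 14 mm across, 4.5 mm proud of the handle's +x face at the height of handle_grip. Pressed towards -x: pinching the handle along x, one finger on the button and one on the opposite face, does it.
- button (a joint): Travel of the button, m: 0 out, 0.0045 flush with the handle. Spring 3 N at rest, about 5 N flush; the catch is clear of its notch from 0.0035. Let go at a stop it springs out and locks the handle; let go between stops it catches at the next. About 1.5 mm of play in each notch.
- handle (a joint): How far the handle is drawn out, m: 0 home (the start, locked), 0.032 first stop, 0.064 second stop, hard end at 0.0655. With the button in it slides with about 1 N friction, less than the lower half weighs: pulling up first extends it, then lifts the brush.
- pot: Loose stoneware sauce pot, 0.65 kg, 86 mm across, 62 mm tall, round neck with a mouth 50 mm across. Origin at the centre of its underside. Brush origin is 10 mm above it at the start.
- plate: Heavy round iron plate on a wooden trivet, 200 mm across, two small side ears along its x (236 mm over all), fixed. Three rice balls lie on it round the middle. Origin at the centre of its underside on the table; the tops of the rice balls are at z 46 mm.
- plate_top (a point): Point over the middle of the iron plate, at the height of the tops of the rice balls (46 mm above the table).
- tea_cup: Loose tea cup, 68 mm across, 60 mm tall, origin under its foot; stands between the pot and the plate. Leave alone.
- rice_bowl: Loose rice bowl, 110 mm across, 60 mm tall, origin under its foot. Leave alone.
- soup_bowl: Loose soup bowl, 100 mm across, 56 mm tall, origin under its foot, nearest the robot. Leave alone.
Mind the look-alikes: they are no part of the job. Of the things like the plate, leave any that is yellow; of the rest the larger one is meant.

How it is judged:
By the outcome, as a careful person would: the job done as asked, in the order asked, and still so for the second after the job is handed in, while the arm keeps its last pose, push and grip.
It also fails if it takes over 42 s, if anything falls off the work surface, if the arm or the gripper's body presses on something with over 40 N, if the wrist force passes 120 N, or if a joint passes its speed limit or range.

## Working session

There is one attempt and no reset: what is moved stays moved. The work goes in short steps, Python scripts to look and compute and a tool call to move; the robot and the scene stay as the last step left them, time stands still between calls to the robot, and variables do not carry over. Pictures are saved under pics/ and viewed, at most 10 in all, crops included, and the job is handed in when it is done.

Besides the shell and the picture viewer there is one more tool, called as a command line: name --argument value ..., lists and objects as JSON in quotes. step_arm: Moves the arm, as the interface text tells. Its arguments: {"type":"object","properties":{"increments":{"type":"array","items":{"type":"array"}},"fingers":{"type":"number"},"grip_force":{"type":"number"}},"required":["increments"]}

```bash
mkdir -p pics
cat > h.py <<'E'
import numpy as np,cv2
from plant import r
def snap(n,save=None):
    p,d=r.snapshot(n); np.savez(f'{n}.npz',p=p,d=d)
    if save: cv2.imwrite(f'pics/{save}.png',p[:,:,::-1])
    return p,d
def cloud(n,d):
    c=r.calibration(n); f=200/np.tan(np.radians(c['fov_y'])/2)
    v,u=np.mgrid[0:400,0:640]
    X=np.stack([(u-c['cx'])/f*d,(v-c['cy'])/f*d,d],-1)
    W=(X-np.array(c['t']))@np.array(c['R']); W[d==0]=np.nan
    return W
E
python3 - <<'E'
from h import *
for n in('scene','top'):
    p,d=snap(n,n+'1'); np.save(n+'_W.npy',cloud(n,d)); c=r.calibration(n); print(n,c)
s=r.get_state(); print(s)
E
```

```text
scene {'fov_y': 48.077461039950414, 'cx': 324.0115833488558, 'cy': 203.47191979330674, 'R': array([[-0.77048733,  0.63738853, -0.00922692],
       [ 0.53291807,  0.63612403, -0.55798257],
       [-0.34978222, -0.43483569, -0.82980137]]), 't': array([ 0.34240398, -0.18014847,  1.53400106])}
top {'fov_y': 50.88519680423689, 'cx': 321.5073786745809, 'cy': 192.5084721208862, 'R': array([[-0.02715316, -0.99940511, -0.02126339],
       [-0.99731249,  0.02853204, -0.06748131],
       [ 0.06804785,  0.01937391, -0.99749393]]), 't': array([0.02663476, 0.49465231, 1.11347119])}
{'clock': 0.1, 'q': array([-1.29717951,  0.68992114, -0.19449905,  1.56621492,  0.15730481,
        0.90248289, -0.21511186]), 'qd': array([-1.86471494e-03, -6.85044889e-04,  4.67286573e-05, -3.99400151e-03,
       -1.63940885e-03,  1.05723947e-03, -9.56208756e-04]), 'joint_torque': array([-2.77329695e-03, -5.28498888e+01, -1.27155863e+00, -1.53837276e+01,
       -5.25867334e-02,  1.99642833e-03,  4.98994518e-05]), 'tool_pos': array([0.14837478, 0.60656358, 0.23798326]), 'eef_rot': array([ 1.19597348e-01,  9.92822141e-01, -8.17694444e-04, -3.25868398e-05]), 'contact_force': array([ 0.25931063,  0.03297276, -0.75342826]), 'moment': array([ 0.02135043,  0.04316019, -0.04216465]), 'finger_force': 0.0, 'opening': 0.9951430303959327}
```

View pics/scene1.png

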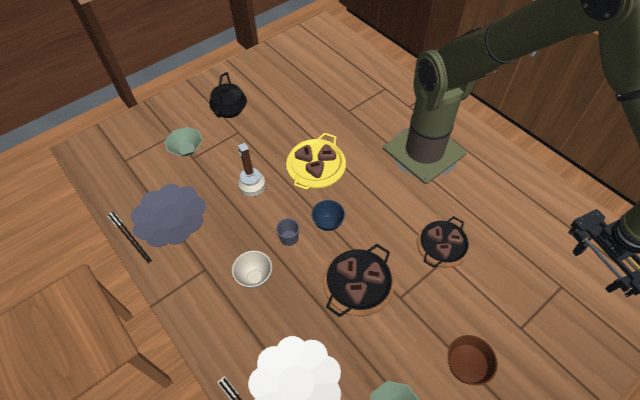

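View pics/top1.png

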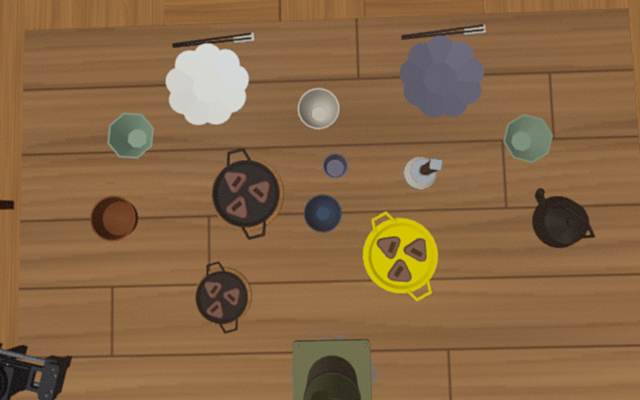

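The scene view shows the brush in its pot at (250,170). The target, the large black plate, is at (358,280) in scene and (246,193) in top. The yellow plate and the small black one are look-alikes. I'll enlarge the brush and measure.

Run:
```python
from h import *
a=np.load('scene.npz');b=np.load('top.npz')
ca=cv2.resize(a['p'][130:205,215:290],(600,600),interpolation=cv2.INTER_CUBIC)[:, :400]
cb=cv2.resize(b['p'][145:195,395:445],(400,400),interpolation=cv2.INTER_CUBIC)
o=np.zeros((600,800,3),np.uint8);o[:,:400]=ca;o[:400,400:]=cb
cv2.imwrite('pics/crop1.png',o[:,:,::-1])
W=np.load('scene_W.npy');T=np.load('top_W.npy')
for A,nm in((W,'s'),(T,'t')):
    print(nm)
    P=A.reshape(-1,3); 
    # brush region
    U=(P[:,1]<-.12)&(P[:,1]>-.35)&(P[:,0]>.45)&(P[:,0]<.75)
    for lo,hi in((.03,.06),(.06,.075),(.085,.1),(.1,.12),(.12,.14),(.14,.16),(.16,.18),(.18,.197),(.197,.215)):
        q=P[U&(P[:,2]>lo)&(P[:,2]<hi)]
        if len(q): print(lo,hi,len(q),q.min(0).round(3),q.max(0).round(3),q.mean(0).round(3))
# plate
P=T[140:250,200:300].reshape(-1,3); q=P[(P[:,2]>.02)&(P[:,2]<.06)]; print('plate top',q.min(0),q.max(0))
q=q[:,:2].astype(np.float32); print(cv2.minAreaRect(q))
P=W[240:320,315:400].reshape(-1,3); q=P[(P[:,2]>.02)&(P[:,2]<.06)]; print(cv2.minAreaRect(q[:,:2].astype(np.float32)))
for n,(u,v) in dict(cup=(335,166),soup=(322,213),rice=(319,108)).items(): print(n,T[v,u])
```

```text
s
0.03 0.06 270 [ 0.496 -0.285  0.03 ] [ 0.581 -0.204  0.059] [ 0.548 -0.227  0.043]
0.06 0.075 202 [ 0.507 -0.277  0.06 ] [ 0.569 -0.215  0.07 ] [ 0.54  -0.242  0.066]
0.085 0.1 27 [ 0.53  -0.253  0.085] [ 0.551 -0.23   0.099] [ 0.542 -0.237  0.093]
0.1 0.12 34 [ 0.53  -0.252  0.101] [ 0.552 -0.23   0.12 ] [ 0.543 -0.238  0.11 ]
0.12 0.14 37 [ 0.528 -0.259  0.121] [ 0.551 -0.231  0.14 ] [ 0.542 -0.238  0.131]
0.14 0.16 39 [ 0.532 -0.252  0.14 ] [ 0.551 -0.232  0.16 ] [ 0.543 -0.238  0.151]
0.16 0.18 40 [ 0.528 -0.257  0.16 ] [ 0.555 -0.233  0.18 ] [ 0.543 -0.239  0.171]
0.18 0.197 39 [ 0.533 -0.257  0.18 ] [ 0.553 -0.231  0.197] [ 0.544 -0.24   0.187]
0.197 0.215 64 [ 0.527 -0.261  0.198] [ 0.551 -0.23   0.207] [ 0.538 -0.246  0.202]
t
0.03 0.06 337 [ 0.498 -0.291  0.03 ] [ 0.581 -0.206  0.055] [ 0.533 -0.236  0.042]
0.06 0.075 304 [ 0.509 -0.278  0.061] [ 0.571 -0.217  0.072] [ 0.536 -0.242  0.066]
0.085 0.1 27 [ 0.527 -0.258  0.085] [ 0.553 -0.234  0.1  ] [ 0.536 -0.24   0.091]
0.1 0.12 22 [ 0.527 -0.256  0.101] [ 0.551 -0.235  0.12 ] [ 0.536 -0.241  0.11 ]
0.12 0.14 25 [ 0.527 -0.256  0.12 ] [ 0.549 -0.234  0.14 ] [ 0.535 -0.24   0.129]
0.14 0.16 27 [ 0.527 -0.255  0.14 ] [ 0.55  -0.235  0.16 ] [ 0.535 -0.24   0.15 ]
0.16 0.18 28 [ 0.527 -0.255  0.161] [ 0.551 -0.234  0.18 ] [ 0.535 -0.24   0.171]
0.18 0.197 22 [ 0.527 -0.254  0.182] [ 0.55  -0.235  0.196] [ 0.536 -0.24   0.189]
0.197 0.215 119 [ 0.528 -0.261  0.197] [ 0.551 -0.234  0.207] [ 0.539 -0.248  0.203]
plate top [0.37632277 0.12550518 0.02000005] [0.6205954  0.30657275 0.0524862 ]
((0.49839282035827637, 0.2158784419298172), (0.21706083416938782, 0.18158359825611115), 50.21973419189453)
((0.4965841472148895, 0.21844083070755005), (0.21691475808620453, 0.18098270893096924), 50.178138732910156)
cup [ 0.56760556 -0.02571626  0.00348372]
soup [0.4403897  0.01326303 0.0040535 ]
rice [0.72945096 0.01363106 0.00528118]
```

View pics/crop1.png

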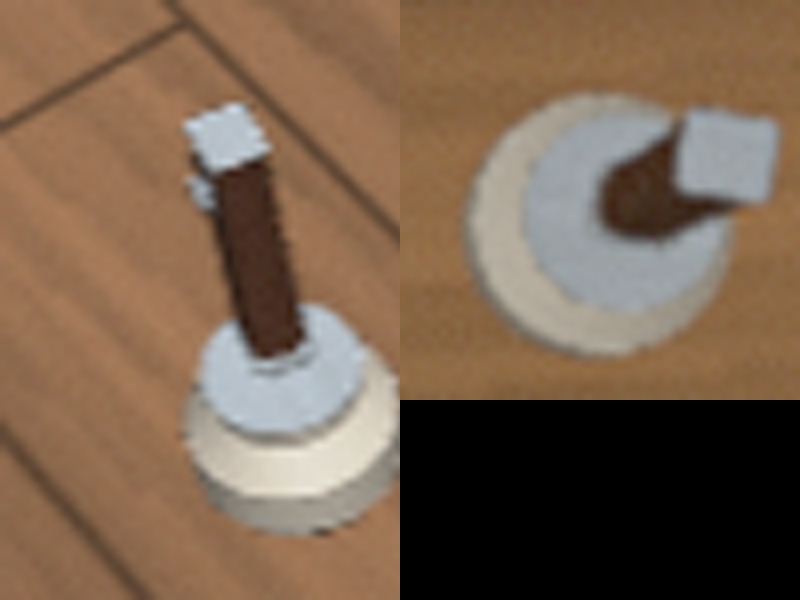

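The crop shows the square steel cap (corners in the scene crop about (185,125), (240,103), (270,150), (217,172)) and the button poking out on its left (200,190), so the button side is near world +x. Next I'll get the yaw from the cap's corners.

Run:
```python
from h import *
def ray(n,u,v,z):
    c=r.calibration(n); f=200/np.tan(np.radians(c['fov_y'])/2); R=np.array(c['R']);t=np.array(c['t'])
    d=R.T@np.array([(u-c['cx'])/f,(v-c['cy'])/f,1]); o=-R.T@t
    return (o+d*(z-o[2])/d[2])
S=[(185,125),(240,103),(270,150),(217,172)];T=[(685,107),(779,119),(768,203),(676,189)]
for n,C,u0,v0 in(('scene',S,215,130),('top',[(a-400,b) for a,b in T],395,145)):
    q=np.array([ray(n,u0+(a+.5)/8-.5,v0+(b+.5)/8-.5,.202)[:2] for a,b in C]); e=np.roll(q,-1,0)-q
    print(n,q.mean(0).round(4),np.degrees(np.arctan2(e[:,1],e[:,0])).round(1),np.linalg.norm(e,axis=1).round(4))
    W=np.load(n+'_W.npy').reshape(-1,3); m=(abs(W[:,0]-.54)<.03)&(abs(W[:,1]+.247)<.03)&(W[:,2]>.199)
    print(cv2.minAreaRect(W[m,:2].astype(np.float32)),np.median(W[m,2]),W[m].mean(0))
print(ray('scene',215+200/8-.5,130+190/8-.5,.176))
from scipy.spatial.transform import Rotation as R
print(R.from_quat(r.get_state()['eef_rot']).as_matrix().round(3))
```

```text
scene [ 0.539  -0.2468] [169.2  80.5 -10.1 -97.7] [0.0214 0.0259 0.0206 0.0261]
((0.5378643274307251, -0.2476385086774826), (0.02627374604344368, 0.02288530021905899), 79.07788848876953) 0.20160817609953696 [ 0.53809713 -0.24693164  0.20210602]
top [ 0.5397 -0.2483] [-99.1 170.   79.5  -8.7] [0.0264 0.024  0.0259 0.0234]
((0.5391420125961304, -0.2484838217496872), (0.026065705344080925, 0.022276725620031357), 77.6913070678711) 0.20325855918638 [ 0.53901504 -0.24801244  0.20302812]
[ 0.55136947 -0.25422636  0.176     ]
[[-0.971  0.237 -0.   ]
 [ 0.237  0.971 -0.002]
 [-0.    -0.002 -1.   ]]
```

step_arm --increments '[[[2.82,-1.77,0.6],[0,0,-2.9]],[[2.82,-1.77,0.6],[0,0,-2.9]],[[2.82,-1.77,0.6],[0,0,-2.9]],[[2.82,-1.77,0.6],[0,0,-2.9]],[[2.82,-1.77,0.6],[0,0,-2.9]],[[2.82,-1.77,0.6],[0,0,-2.9]],[[2.82,-1.77,0.6],[0,0,-2.9]],[[2.82,-1.77,0.6],[0,0,-2.9]],[[2.82,-1.77,0.6],[0,0,-2.9]],[[2.82,-1.77,0.6],[0,0,-2.9]]]' --fingers 1

```text
clock: 1.1
tool_pos: [0.4312, 0.429, 0.2986]
eef_rot: [0.365, 0.931, -0.0, -0.0]
contact_force: [0.7, 1.3, -0.1]
opening: 1.0
finger_force: 0.0
```

step_arm --increments '[[[1.7,-3.3,0],[0,0,-2.9]],[[1.7,-3.3,0],[0,0,-2.9]],[[1.7,-3.3,0],[0,0,-2.9]],[[1.7,-3.3,0],[0,0,-2.9]],[[1.7,-3.3,0],[0,0,-2.9]],[[1.7,-3.3,0],[0,0,-2.9]],[[1.7,-3.3,0],[0,0,-2.9]],[[1.7,-3.3,0],[0,0,-2.9]],[[1.7,-3.3,0],[0,0,-2.9]],[[1.7,-3.3,0],[0,0,-2.9]]]'

```text
clock: 2.1
tool_pos: [0.6006, 0.0987, 0.2983]
eef_rot: [0.587, 0.81, -0.0, -0.0]
contact_force: [-0.8, 0.4, -0.2]
opening: 1.002
finger_force: 0.0
```

step_arm --increments '[[[-0.6,-3.5,0],[0,0,-2.9]],[[-0.6,-3.5,0],[0,0,-2.9]],[[-0.6,-3.5,0],[0,0,-2.9]],[[-0.6,-3.5,0],[0,0,-2.9]],[[-0.6,-3.5,0],[0,0,-2.9]],[[-0.6,-3.5,0],[0,0,-2.9]],[[-0.6,-3.5,0],[0,0,-2.9]],[[-0.6,-3.5,0],[0,0,-2.9]],[[-0.6,-3.5,0],[0,0,-2.9]],[[0,0,0],[0,0,0]]]'

```text
clock: 3.1
tool_pos: [0.5439, -0.2216, 0.2986]
eef_rot: [0.757, 0.653, -0.002, 0.001]
contact_force: [-0.9, -0.1, 0.4]
opening: 1.0
finger_force: 0.0
```

```bash
cat >> h.py <<'E'
from scipy.spatial.transform import Rotation as Ro
def st():
    s=r.get_state(); M=Ro.from_quat(s['eef_rot']).as_matrix()
    print('t',s['clock'],'pos',s['tool_pos'].round(4),'q',s['q'].round(2),'op',round(s['opening'],4),'ff',round(s['finger_force'],1),'F',s['contact_force'].round(2))
    print('y',M[:,1].round(3),np.degrees(np.arctan2(M[1,1],M[0,1])).round(1),'z',M[:,2].round(4)); return s
E
python3 -c "
from h import *
st()"
```

```text
t 3.1 pos [ 0.5439 -0.2216  0.2986] q [ 0.2   0.57  0.18  1.62 -0.11  0.96  0.27] op 1.0001 ff 0.0 F [-0.93 -0.15  0.41]
y [ 0.989 -0.146 -0.001] -8.4 z [-0.0018 -0.0045 -1.    ]
```

step_arm --increments '[[[-0.4,-1.3,-1.0],[0,0,-1.0]],[[0,-1.3,-1.0],[0,0,-1.0]],[[0,0,-1.0],[0,0,0]],[[0,0,-1.0],[0,0,0]],[[0,0,-1.0],[0,0,0]],[[0,0,-1.0],[0,0,0]],[[0,0,-1.0],[0,0,0]],[[0,0,0],[0,0,0]],[[0,0,0],[0,0,0]],[[0,0,0],[0,0,0]]]'

```text
clock: 4.1
tool_pos: [0.5428, -0.241, 0.2292]
eef_rot: [0.765, 0.644, 0.0, 0.0]
contact_force: [-0.8, 0.7, -0.4]
opening: 1.0
finger_force: 0.0
```

```bash
python3 -c "
from h import *
st()"
```

```text
t 4.1 pos [ 0.5428 -0.241   0.2292] q [ 0.25  0.66  0.16  1.69 -0.14  0.8   0.3 ] op 1.0001 ff 0.0 F [-0.76  0.73 -0.38]
y [ 0.985 -0.171  0.001] -9.8 z [ 1.1e-03 -4.0e-04 -1.0e+00]
```

step_arm --increments '[[[-0.3,-0.7,0],[0,0,-0.7]],[[0,0,0],[0,0,0]],[[0,0,-1.2],[0,0,0]],[[0,0,-1.2],[0,0,0]],[[0,0,-1.2],[0,0,0]],[[0,0,-1.2],[0,0,0]],[[0,0,-1.2],[0,0,0]],[[0,0,-1.2],[0,0,0]],[[0,0,0],[0,0,0]],[[0,0,0],[0,0,0]]]'

```text
clock: 5.1
tool_pos: [0.5394, -0.2479, 0.1565]
eef_rot: [0.769, 0.639, -0.0, -0.0]
contact_force: [0.1, -0.7, 0.1]
opening: 0.998
finger_force: 0.0
```

```bash
python3 -c "
from h import *
st(); p,d=snap('scene')
cv2.imwrite('pics/g1.png',cv2.resize(p[90:215,175:335],(800,600),interpolation=cv2.INTER_CUBIC)[:,:,::-1])"
```

```text
t 5.1 pos [ 0.5394 -0.2479  0.1565] q [ 0.27  0.76  0.14  1.75 -0.16  0.64  0.32] op 0.9984 ff 0.0 F [ 0.15 -0.68  0.09]
y [ 0.983 -0.183 -0.   ] -10.5 z [-3.e-04  1.e-04 -1.e+00]
```

View pics/g1.png

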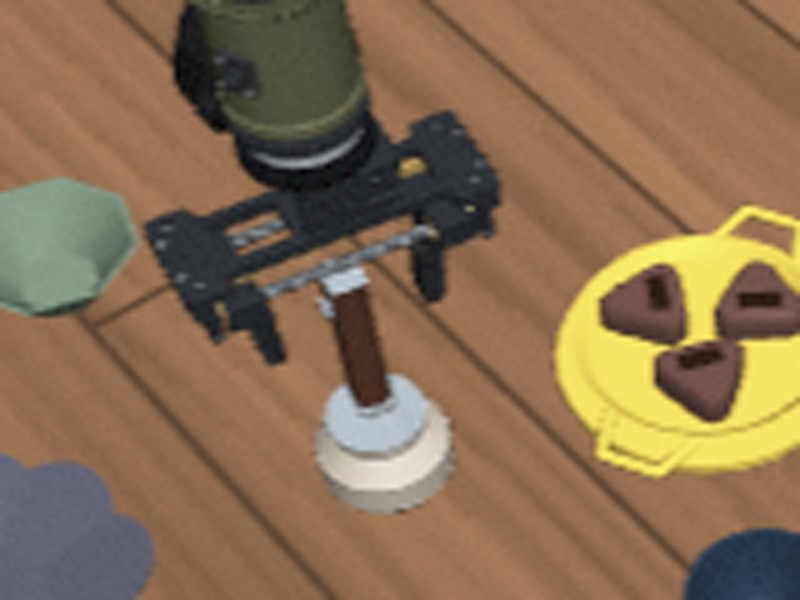

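The fingers straddle the handle, with the button at (325,307) facing the left finger. Closing now, with a small shift of 1 mm towards the button.

step_arm --increments '[[[0.1,0,0],[0,0,0]],[[0,0,0],[0,0,0]],[[0,0,0],[0,0,0]],[[0,0,0],[0,0,0]],[[0,0,0],[0,0,0]],[[0,0,0],[0,0,0]],[[0,0,0],[0,0,0]],[[0,0,0],[0,0,0]],[[0,0,0],[0,0,0]],[[0,0,0],[0,0,0]]]' --fingers 0 --grip_force 25

```text
clock: 6.15
tool_pos: [0.54, -0.2478, 0.1567]
eef_rot: [0.769, 0.639, -0.0, -0.0]
contact_force: [-1.2, 0.1, 1.3]
opening: 0.26
finger_force: 25.0
```

```bash
python3 -c "
from h import *
s=st(); print(s['opening']*88, s['moment'])"
```

```text
t 6.15 pos [ 0.54   -0.2478  0.1567] q [ 0.27  0.76  0.14  1.75 -0.16  0.65  0.32] op 0.2601 ff 25.0 F [-1.23  0.07  1.31]
y [ 0.983 -0.183 -0.001] -10.5 z [-8.e-04  3.e-04 -1.e+00]
22.8918077093652 [-0.02874932  0.39015443 -0.02940761]
```

The opening is 22.9 mm, so the button is flush. Pulling up.

step_arm --increments '[[[0,0,0.3],[0,0,0]],[[0,0,0.6],[0,0,0]],[[0,0,0.7],[0,0,0]],[[0,0,0.8],[0,0,0]],[[0,0,0.8],[0,0,0]],[[0,0,0.8],[0,0,0]],[[0,0,0.8],[0,0,0]],[[0,0,0.8],[0,0,0]],[[0,0,0.4],[0,0,0]],[[0,0,0.3],[0,0,0]]]'

```text
clock: 7.15
tool_pos: [0.5408, -0.2479, 0.2203]
eef_rot: [0.769, 0.639, 0.0, 0.0]
contact_force: [0.0, -1.1, -2.7]
opening: 0.26
finger_force: 25.0
```

```bash
python3 -c "
from h import *
s=st(); print(s['opening']*88); p,d=snap('scene')
cv2.imwrite('pics/g2.png',cv2.resize(p[90:215,175:335],(800,600),interpolation=cv2.INTER_CUBIC)[:,:,::-1])
P=cloud('scene',d).reshape(-1,3); m=(abs(P[:,0]-.54)<.04)&(abs(P[:,1]+.245)<.04)
for lo in np.arange(.05,.19,.01):
  q=P[m&(P[:,2]>lo)&(P[:,2]<=lo+.01)]
  if len(q): print(lo.round(3),len(q),q.min(0).round(3),q.max(0).round(3))"
```

```text
t 7.15 pos [ 0.5408 -0.2479  0.2203] q [ 0.26  0.67  0.16  1.69 -0.14  0.79  0.3 ] op 0.2599 ff 25.0 F [ 0.   -1.13 -2.71]
y [ 0.983 -0.183  0.001] -10.5 z [ 1.e-03 -2.e-04 -1.e+00]
22.873282531654006
0.05 39 [ 0.512 -0.256  0.05 ] [ 0.57  -0.216  0.06 ]
0.06 220 [ 0.508 -0.281  0.06 ] [ 0.57  -0.215  0.07 ]
0.07 18 [ 0.518 -0.26   0.07 ] [ 0.571 -0.224  0.079]
0.08 7 [ 0.539 -0.251  0.08 ] [ 0.546 -0.241  0.087]
0.09 10 [ 0.535 -0.247  0.09 ] [ 0.545 -0.241  0.099]
0.1 6 [ 0.538 -0.249  0.101] [ 0.545 -0.243  0.107]
0.11 9 [ 0.535 -0.257  0.111] [ 0.544 -0.241  0.115]
0.12 8 [ 0.537 -0.25   0.12 ] [ 0.547 -0.241  0.129]
0.13 3 [ 0.541 -0.244  0.131] [ 0.544 -0.241  0.135]
0.14 18 [ 0.531 -0.256  0.142] [ 0.552 -0.233  0.15 ]
0.15 18 [ 0.534 -0.257  0.15 ] [ 0.552 -0.233  0.16 ]
0.16 17 [ 0.531 -0.25   0.161] [ 0.553 -0.233  0.169]
0.17 19 [ 0.534 -0.256  0.17 ] [ 0.553 -0.233  0.18 ]
0.18 22 [ 0.528 -0.255  0.18 ] [ 0.552 -0.233  0.189]
0.19 20 [ 0.534 -0.252  0.19 ] [ 0.552 -0.233  0.199]
```

View pics/g2.png

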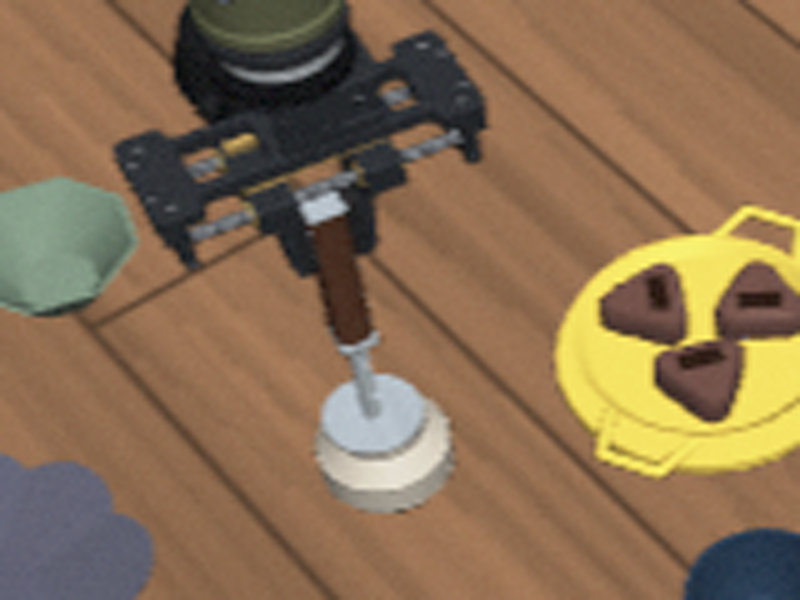

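The handle's bottom edge is now at z 0.140 (76 + 64 mm), so it is at the second stop, and the pot has not moved. Lifting straight up.

step_arm --increments '[[[0,0,0.3],[0,0,0]],[[0,0,0.6],[0,0,0]],[[0,0,1.0],[0,0,0]],[[0,0,1.3],[0,0,0]],[[0,0,1.5],[0,0,0]],[[0,0,1.8],[0,0,0]],[[0,0,2.0],[0,0,0]],[[0,0,2.0],[0,0,0]],[[0,0,1.5],[0,0,0]],[[0,0,0.5],[0,0,0]]]'

```text
clock: 8.2
tool_pos: [0.5411, -0.2483, 0.347]
eef_rot: [0.769, 0.639, 0.001, 0.002]
contact_force: [0.2, 0.9, -4.5]
opening: 0.262
finger_force: 25.0
```

```bash
python3 -c "
from h import *
s=st(); print(s['opening']*88); p,d=snap('scene')
cv2.imwrite('pics/g3.png',cv2.resize(p[80:205,175:335],(800,600),interpolation=cv2.INTER_CUBIC)[:,:,::-1])
P=cloud('scene',d).reshape(-1,3); m=(abs(P[:,0]-.54)<.045)&(abs(P[:,1]+.245)<.045)
for lo in np.arange(.03,.27,.01):
  q=P[m&(P[:,2]>lo)&(P[:,2]<=lo+.01)]
  if len(q): print(lo.round(3),len(q),q.min(0).round(3),q.max(0).round(3))"
```

```text
t 8.2 pos [ 0.5411 -0.2483  0.347 ] q [ 0.24  0.54  0.2   1.52 -0.11  1.09  0.28] op 0.2622 ff 25.0 F [ 0.21  0.87 -4.47]
y [ 0.983 -0.183  0.004] -10.5 z [ 0.0034 -0.0014 -1.    ]
23.0736069583663
0.03 108 [ 0.497 -0.286  0.03 ] [ 0.581 -0.205  0.04 ]
0.04 139 [ 0.5   -0.279  0.04 ] [ 0.58  -0.205  0.05 ]
0.05 89 [ 0.508 -0.277  0.05 ] [ 0.568 -0.212  0.06 ]
0.06 49 [ 0.511 -0.276  0.06 ] [ 0.566 -0.216  0.069]
0.13 12 [ 0.535 -0.25   0.132] [ 0.553 -0.237  0.14 ]
0.14 17 [ 0.531 -0.25   0.141] [ 0.553 -0.235  0.15 ]
0.15 20 [ 0.531 -0.251  0.151] [ 0.554 -0.234  0.16 ]
0.16 4 [ 0.536 -0.241  0.161] [ 0.544 -0.235  0.164]
0.18 85 [ 0.511 -0.28   0.183] [ 0.572 -0.219  0.19 ]
0.19 182 [ 0.511 -0.277  0.19 ] [ 0.572 -0.215  0.2  ]
0.2 12 [ 0.537 -0.254  0.201] [ 0.545 -0.242  0.208]
0.21 8 [ 0.537 -0.247  0.211] [ 0.546 -0.243  0.22 ]
0.22 11 [ 0.536 -0.252  0.221] [ 0.546 -0.244  0.229]
0.23 12 [ 0.536 -0.253  0.231] [ 0.546 -0.242  0.239]
0.24 9 [ 0.537 -0.252  0.242] [ 0.547 -0.242  0.249]
0.25 9 [ 0.536 -0.247  0.253] [ 0.546 -0.242  0.26 ]
0.26 3 [ 0.541 -0.242  0.26 ] [ 0.548 -0.237  0.27 ]
```

View pics/g3.png

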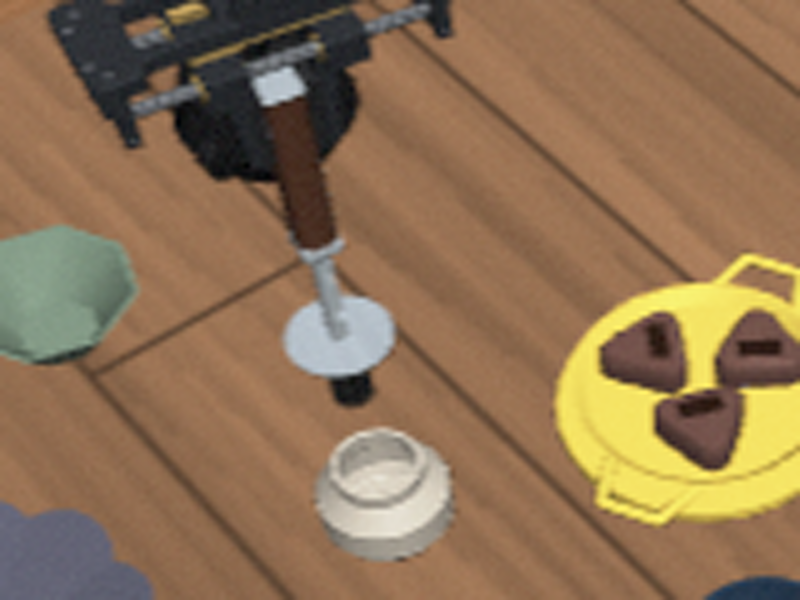

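The brush hangs clear: bristle tips at z≈0.133, the pot upright and unmoved. Next, the plate's centre from the stored top cloud.

Run:
```python
from h import *
for n,(v0,v1,u0,u1) in(('top',(140,250,200,300)),('scene',(238,325,312,402))):
    T=np.load(n+'_W.npy')[v0:v1,u0:u1]; p=np.load(n+'.npz')['p'] if n=='x' else cv2.imread(f'pics/{n}1.png')[v0:v1,u0:u1,::-1]
    P=T.reshape(-1,3)
    h,e=np.histogram(P[:,2],np.arange(0,.06,.004)); print(n,h)
    for nm,m in(('dark',(p.max(2)<65)),):
        m=cv2.morphologyEx(m.astype(np.uint8),cv2.MORPH_CLOSE,np.ones((9,9)))
        m=cv2.morphologyEx(m,cv2.MORPH_OPEN,cv2.getStructuringElement(2,(15,15)))
        c=max(cv2.findContours(m,0,1)[0],key=cv2.contourArea)[:,0]
        q=T[c[:,1],c[:,0]]; print('z edge',np.nanmedian(q[:,2]))
        ca=r.calibration(n); f=200/np.tan(np.radians(ca['fov_y'])/2); R=ca['R']; o=-R.T@ca['t']
        zz=np.nanmedian(q[:,2])
        D=np.stack([(c[:,0]+u0-ca['cx'])/f,(c[:,1]+v0-ca['cy'])/f,np.ones(len(c))],1)@R
        X=(o+D*((zz-o[2])/D[:,2])[:,None])[:,:2]
        A=np.c_[2*X,np.ones(len(X))]; s=np.linalg.lstsq(A,(X**2).sum(1),rcond=None)[0]
        print(s[:2],'R',np.sqrt(s[2]+s[0]**2+s[1]**2), cv2.minEnclosingCircle(X.astype(np.float32)))
    q=P[(P[:,2]>.040)&(P[:,2]<.055)]; print('rice',len(q),q.mean(0),q.min(0),q.max(0))
```

```text
top [3330  290  248  298  699 1040  556  372   56   43  271  610  175    1]
z edge 0.027830589957876725
[0.49836269 0.21627087] R 0.073043934250148 ((0.49788397550582886, 0.21440371870994568), 0.09027867764234543)
rice 1057 [0.49821131 0.21497047 0.04563067] [0.43217008 0.14757023 0.04000315] [0.55766733 0.26894048 0.0524862 ]
scene [1927  257  266  288  537  846  540  339   64   47  264  497  153    1]
z edge 0.02817722203139883
[0.49543348 0.21790219] R 0.08634828230753479 ((0.49806785583496094, 0.2175350785255432), 0.12128779292106628)
rice 915 [0.49954265 0.2191863  0.04550015] [0.43004    0.14858783 0.04006159] [0.55747873 0.27003629 0.05234658]
```

step_arm --increments '[[[0,0.5,0],[0,0,0]],[[-0.1,1.0,0],[0,0,0]],[[-0.2,1.5,0],[0,0,0]],[[-0.2,2.0,0],[0,0,0]],[[-0.2,2.2,0],[0,0,0]],[[-0.2,2.2,0],[0,0,0]],[[-0.2,2.2,0],[0,0,0]],[[-0.2,2.2,0],[0,0,0]],[[-0.2,2.2,0],[0,0,0]],[[-0.2,2.2,0],[0,0,0]]]'

```text
clock: 9.25
tool_pos: [0.5225, -0.0633, 0.3443]
eef_rot: [0.769, 0.64, -0.0, -0.001]
contact_force: [0.5, 1.0, -3.0]
opening: 0.261
finger_force: 25.0
```

step_arm --increments '[[[-0.2,2.2,0],[0,0,0]],[[-0.2,2.2,0],[0,0,0]],[[-0.2,2.2,0],[0,0,0]],[[-0.2,2.2,0],[0,0,0]],[[-0.2,2.2,0],[0,0,0]],[[-0.2,2.2,0],[0,0,0]],[[-0.2,2.2,0],[0,0,0]],[[-0.2,2.2,0],[0,0,0]],[[-0.2,2.2,0],[0,0,0]],[[-0.2,2.0,0],[0,0,0]]]'

```text
clock: 10.25
tool_pos: [0.5018, 0.1546, 0.3443]
eef_rot: [0.768, 0.64, -0.0, -0.001]
contact_force: [1.1, -0.1, -2.6]
opening: 0.263
finger_force: 25.0
```

step_arm --increments '[[[-0.2,1.8,0],[0,0,0]],[[-0.2,1.5,0],[0,0,0]],[[-0.1,1.2,0],[0,0,0]],[[-0.1,0.9,0],[0,0,0]],[[0,0.5,0],[0,0,0]],[[0,0.3,0],[0,0,0]],[[0,0,0],[0,0,0]],[[0,0,0],[0,0,0]],[[0,0,0],[0,0,0]],[[0,0,0],[0,0,0]]]'

```text
clock: 11.25
tool_pos: [0.4975, 0.2137, 0.3448]
eef_rot: [0.769, 0.639, 0.0, 0.0]
contact_force: [-0.1, -0.2, -3.1]
opening: 0.259
finger_force: 25.0
```

```bash
python3 -c "
from h import *
s=st(); print(s['opening']*88)"
```

```text
t 11.25 pos [0.4975 0.2137 0.3448] q [-0.59  0.46  0.16  1.68 -0.08  1.01 -0.59] op 0.2591 ff 25.0 F [-0.05 -0.16 -3.14]
y [ 0.983 -0.184  0.   ] -10.6 z [ 2.e-04 -1.e-04 -1.e+00]
22.797891044371525
```

step_arm --increments '[[[0,0.2,-0.3],[0,0,0]],[[0,0,-0.7],[0,0,0]],[[0,0,-0.9],[0,0,0]],[[0,0,-1.0],[0,0,0]],[[0,0,-1.0],[0,0,0]],[[0,0,-0.7],[0,0,0]],[[0,0,-0.4],[0,0,0]],[[0,0,-0.2],[0,0,0]],[[0,0,0],[0,0,0]],[[0,0,0],[0,0,0]]]'

```text
clock: 12.25
tool_pos: [0.4977, 0.2163, 0.2931]
eef_rot: [0.769, 0.639, 0.0, 0.0]
contact_force: [0.6, -1.4, -2.9]
opening: 0.261
finger_force: 25.0
```

```bash
python3 -c "
from h import *
s=st(); print(s['opening']*88); p,d=snap('scene','end')
P=cloud('scene',d).reshape(-1,3); m=(abs(P[:,0]-.498)<.045)&(abs(P[:,1]-.216)<.045)
for lo in np.arange(.03,.27,.01):
  q=P[m&(P[:,2]>lo)&(P[:,2]<=lo+.01)]
  if len(q): print(lo.round(3),len(q),q.min(0).round(3),q.max(0).round(3))"
```

```text
t 12.25 pos [0.4977 0.2163 0.2931] q [-0.59  0.51  0.15  1.76 -0.1   0.88 -0.58] op 0.2606 ff 25.0 F [ 0.55 -1.36 -2.92]
y [ 0.983 -0.183  0.001] -10.5 z [ 8.e-04  4.e-04 -1.e+00]
22.93299745172804
0.03 59 [0.467 0.174 0.031] [0.527 0.26  0.04 ]
0.04 466 [0.453 0.171 0.04 ] [0.543 0.261 0.05 ]
0.05 25 [0.455 0.175 0.05 ] [0.543 0.26  0.053]
0.07 1 [0.501 0.224 0.079] [0.501 0.224 0.079]
0.08 9 [0.497 0.213 0.083] [0.509 0.228 0.09 ]
0.09 2 [0.504 0.225 0.092] [0.506 0.226 0.094]
0.12 1 [0.523 0.225 0.129] [0.523 0.225 0.129]
0.13 346 [0.465 0.185 0.132] [0.529 0.247 0.14 ]
0.14 37 [0.472 0.189 0.14 ] [0.527 0.247 0.15 ]
0.15 7 [0.493 0.214 0.151] [0.503 0.221 0.16 ]
0.16 11 [0.494 0.212 0.16 ] [0.503 0.22  0.169]
0.17 9 [0.492 0.212 0.172] [0.502 0.222 0.178]
0.18 11 [0.493 0.21  0.18 ] [0.503 0.221 0.189]
0.19 6 [0.495 0.21  0.192] [0.502 0.222 0.198]
0.2 1 [0.503 0.22  0.201] [0.503 0.22  0.201]
0.21 6 [0.494 0.204 0.216] [0.511 0.229 0.22 ]
0.22 35 [0.49  0.202 0.22 ] [0.51 0.23 0.23]
0.23 21 [0.492 0.206 0.23 ] [0.51  0.229 0.24 ]
0.24 27 [0.489 0.203 0.24 ] [0.509 0.23  0.25 ]
0.25 24 [0.491 0.208 0.25 ] [0.509 0.23  0.26 ]
0.26 23 [0.492 0.212 0.26 ] [0.509 0.23  0.269]
```

View pics/end.png

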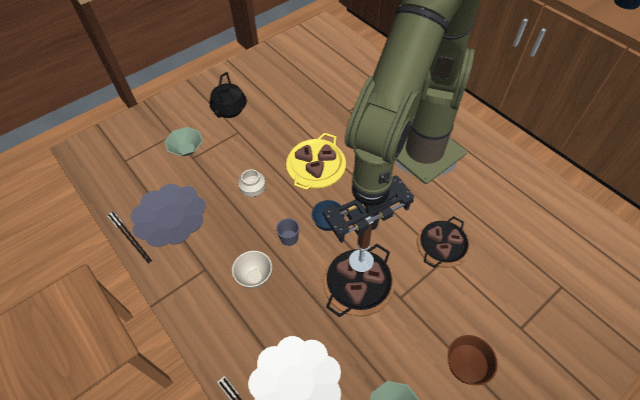

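The brush hangs upright over the middle of the large black plate at about (360,260), with its tips about 33 mm above the rice balls. The pot and tableware are unmoved. Handing in.

```bash
python3 -c "
from h import *
print(r.finish_job())"
```

```text
the job is handed in; nothing more can be done
None
```

The job is handed in: the brush is fully extended to the second stop and held upright over the middle of the large black plate, its bristles about 33 mm above the rice balls; the handle is not locked there, because the grip keeps the button pressed.

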